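# Check a bearing carrier on the bench comparator

### The job

The comparator has been zeroed on its setting master (the stepped steel block); now check the ribbed aluminium bearing carrier. Swing the lift lever right over to raise the probe, slide the carrier along the granite - never lift or tip it - until it lies squarely inside the middle corner marks under the probe, and swing the lever fully back so that the probe rests on the carrier's round boss. Leave the setting master, the caliper and the screwdriver where they are.

Things in the scene. Friction and masses are not known exactly. Their poses are not given: they have to be found in the camera images.
- comparator: Bench comparator, fixed: dark granite plate, top face 30 mm above the bench. Origin on the bench straight below the probe; x points away from the robot, to the column; y along the plate's long side; z up. In this frame the plate spans x -85 to 130, y -285 to 285; the column with the grey pinion housing on top stands at x 51 to 120, |y| < 35, up to 248 mm above the bench
- measuring_mark (a point): Centre of the middle (measuring) place, on the granite's top face, straight below the probe; axes as the comparator's. White corner angles on the granite outline it, 72 (x) by 148 mm (y). Two equal waiting places lie 180 mm to either side of it along y
- head: Dial indicator and its bracket, moving up with the lever. Axes as the comparator's. The dial (radius 25 mm, x -11 to 10, faces -x) sits round the probe's axis, 92 to 142 mm above the bench when down; the bracket (|y| < 21, with a side knob to y -33 at x 80 to 97) joins it to the column, 93 to 137 mm above the bench. All 31 mm higher when raised
- lift_lever (a joint): Lift lever. 0 = leaning 40 degrees from upright to the comparator's +y (the robot's left): probe fully down. Pushing the knob towards -y raises the probe, 22 mm per rad, up to the stop at 1.40 rad (leaning 40 degrees to -y). It starts between 0 and 0.2. Friction holds it wherever it is left; 1 to 3 N at the knob move it
- lever_knob (a point): Centre of the black ball knob, radius 13 mm, at the end of the lever's thin rod (radius 4.5 mm). It moves on a circle of radius 98 mm in the comparator's y-z plane about the point x 36, y 0, 222 mm above the bench: at either stop it is 297 mm above the bench and 63 mm to the side, upright 320 mm. Nothing is above it
- probe: The indicator's spring-loaded plunger with ball tip (radius 4.5 mm); it gives up to 16 mm upward and presses with 0.5 to 1.7 N
- probe_tip (a point): Lowest point of the probe. Lever at 0 and nothing below: 22 mm above the granite; lever at its upper stop: 53 mm above the granite
- carrier: Part to check: bright aluminium bearing carrier, loose, 64 (x) by 140 mm (y), 0.3 to 0.65 kg; origin at the centre of its underside. 12 mm base; across each end a wall 24 mm high with a flat 64 mm wide end face to push on (fingers hold it in a slightly slanting push); central round boss of radius 17 mm, top at 34 mm. It starts on either waiting place, up to 12 mm and 6 degrees out of line
- master: Setting master: solid grey steel step block 50 x 100 mm (x, y), 20 mm high with a middle step 34 mm long and 34 mm high, about 0.8 kg. Origin at the centre of its underside. It lies on the other waiting place and stays there
- caliper: Digital caliper lying on the bench behind the comparator, away from the robot, 72 x 228 x 15 mm, origin at the centre of its underside; a bystander
- screwdriver_b: Blue-handled screwdriver lying on the bench beyond the comparator's -y (right) end, 27 x 170 x 28 mm, origin at the centre of its underside; a bystander

How it is judged:
By the outcome, as a careful person would: the job done as asked, in the order asked, and still so for the second after the job is handed in, with the robot touching nothing.
It also fails if it takes over 58 s, if anything falls off the work surface, if the arm or the gripper's body presses on something with over 40 N, if the wrist force passes 120 N, or if a joint passes its speed limit or range.

### The arm

A 6-joint arm with a two-finger parallel gripper is mounted at the origin on a cart in front of the work surface, level with it; the furniture and walls round the work are solid. World frame = base frame: x ahead of the robot, y to its left, z up, the work surface at z = 0. Lengths are in mm, angles in degrees, forces in N, time in s.
With the tool pointing down it reaches from about 300 to 850 mm from the base axis. Payload 4.2 kg.
Tool frame: the origin (TCP) lies midway between the tips of the shut fingers; the grasp point (between the pads) lies 19 mm behind it; z points along the fingers, y is the line along which they close (so a half turn about z gives the same grasp; the last joint's range is limited). The gripper opens to 91 mm and grips with 3 to 60 N. Pads are 32 mm wide; open, the fingers measure 118 mm over their backs; the gripper's body (76 mm by 178 mm) begins 60 mm behind the grasp point.
Start: joints at [72.938, 18.312, 89.639, -0, 72.044, -1.146], TCP at [157.69, 552.971, 213.976] pointing down, gripper open.
Joint ranges: [-177.97, 177.97], [-48.28, 115.42], [12.27, 149.76], [-77.06, 257.06], [2.81, 150.46], [-146.56, 146.56]. Speed limits (degrees/s): [147.25, 147.25, 180, 180, 180, 180].

### API

Orientations are given as [roll, pitch, yaw] about the fixed x, y, z axes, in that order (R = Rz(yaw) Ry(pitch) Rx(roll)).
In Python, from workcell import env gives the robot as it stands.
- The arm moves only by the shell command python3 drive.py 'ROWS' [OPENING] [FORCE]. ROWS is a JSON list of rows, 1 to 8 of them, each of 6 numbers: dx, dy, dz in shares of the most that a row can go, 1 being 50 mm, then a rotation vector rx, ry, rz in units of 2 degrees; each row shifts and turns the commanded pose from where the row before left it, along the tool's axes as they then stand; what a row does not reach is not made up. A row lasts 1/10 s, in which the tool goes at most 50 mm and 8.59 degrees, less where a joint would pass 70% of its speed; a pose out of reach is approached as far as the arm can. OPENING is the finger opening in mm, set as the command begins (- or left out keeps the last). The fingers move at their own pace and stop on an object; FORCE is the grip in N (left out, the last holds). Time passes only in rows, so rows that do not move let the fingers close. It prints the time, the measured TCP pose, the force, the opening and the grip force at its end. Input that does not fit is refused with a message, and nothing moves.
- env.state(): the state, without advancing time (a new reading comes with each control period).
- env.grab_frame(name): name is "side" or "top"; returns the picture (480x640x3 uint8, blue, green, red); there is no depth.
- env.camera_model(name): a dict with "fx", "fy", "cx", "cy" (pixels), "T" (4x4, takes a point from camera to world coordinates). Camera axes: x right, y up, looking along -z (the intrinsics and any distortion apply to the point x, -y, -z); pixel columns grow to the right and rows downward; lengths in mm; the calibration is good to about 2 mm. A picture is of the moment at which its call begins. camera_model takes no time and is no camera call.
- env.job_done(): hands the job in; it is judged then, once.
The state is a dict: "time_s": time; "qpos": joint angles; "qvel": joint speeds; "effort": joint torques, N m; "ee_pos": TCP position; "ee_rot": TCP orientation; "force": force on the tool from outside, world axes, zero at the start; "torque": the same for the moment, N m; "gripper_width": finger opening in mm; "gripper_force": force on a finger pad.
Only numpy, scipy, OpenCV 4.12 (cv2) and the standard library are available. Lean on these libraries where they do the work, as an engineer would, in place of code of your own. Each camera call takes 0.05 s, during which the arm holds its last target. There are 200 camera calls.

## Working session

There is one attempt and no reset: what is moved stays moved. The work goes in short steps, Python scripts to look and compute and a shell command to move; the robot and the scene stay as the last step left them, time stands still between calls to the robot, and variables do not carry over. Pictures are saved under pics/ and viewed, at most 10 in all, crops included, and the job is handed in when it is done.

```bash
ls; mkdir -p pics; python3 - <<'E'
from workcell import env
import cv2,numpy as np
for n in("top","side"):
    cv2.imwrite(f"pics/{n}0.png",env.grab_frame(n)); m=env.camera_model(n); print(n,{k:(np.round(v,3).tolist() if k=="T" else v) for k,v in m.items()})
s=env.state();print(s)
E
```

```text
drive.py
pics
workcell.py
top {'fx': 474.8257567361754, 'fy': 474.8257567361754, 'cx': 318.0692290532717, 'cy': 238.37303033943, 'T': [[0.021, 0.985, -0.17, 469.306], [-1.0, 0.024, 0.016, -122.699], [0.019, 0.17, 0.985, 1233.507], [0.0, 0.0, 0.0, 1.0]]}
side {'fx': 502.4779219311232, 'fy': 502.4779219311232, 'cx': 317.10823432725323, 'cy': 223.69018804744766, 'T': [[-0.984, 0.109, -0.138, 500.857], [-0.176, -0.632, 0.754, 656.032], [-0.005, 0.767, 0.642, 854.836], [0.0, 0.0, 0.0, 1.0]]}
{'time_s': 0.1, 'qpos': array([ 7.29392864e+01,  1.83469058e+01,  8.96996196e+01, -6.54768658e-04,
        7.20440633e+01, -1.14539053e+00]), 'qvel': array([-0.00398743, -0.00354488, -0.17881118, -0.00139328, -0.0209913 ,
       -0.07802565]), 'effort': array([ 2.15467285e-04, -4.13333344e+01, -2.32511115e+01,  7.31171854e-02,
        4.20920039e-02, -4.45353749e-05]), 'ee_pos': array([157.53836058, 552.52382474, 213.21372804]), 'ee_rot': array([-1.79909417e+02, -1.18838929e-03,  1.64084878e+02]), 'force': array([-0.37093362,  0.37441172, -0.3346204 ]), 'torque': array([0.01195422, 0.0618395 , 0.04853211]), 'gripper_force': 0.0, 'gripper_width': 91.36405110200188}
```

View pics/top0.png

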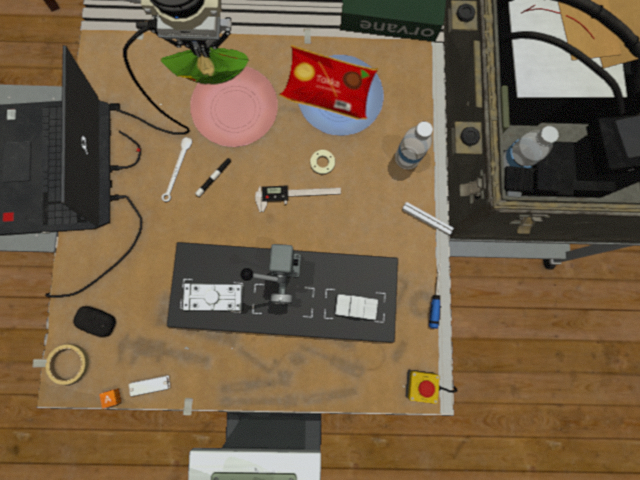

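View pics/side0.png

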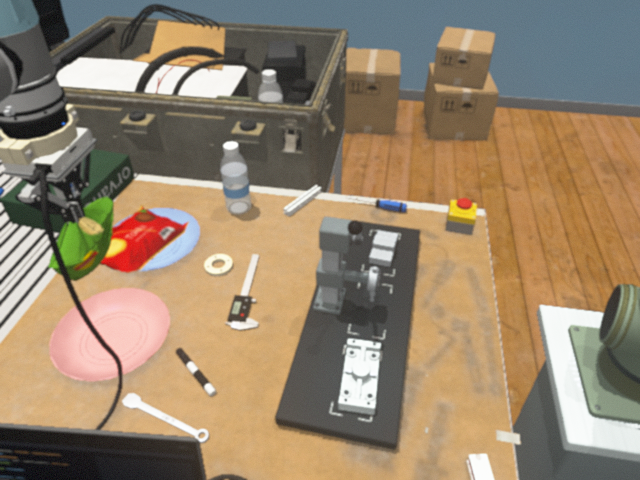

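The top view shows the carrier at (212,297), left of the probe (281,297). The master is at (357,306), the lever knob at (247,274), the caliper at (295,193) and the screwdriver at (435,311). In the side view the carrier is at (361,375) and the master at (383,247). Next I'll project the known points to check the calibration.

```bash
cat > h.py <<'E'
import numpy as np,cv2
from workcell import env
def proj(n,P):
    m=env.camera_model(n);T=np.array(m["T"]);P=np.atleast_2d(np.array(P,float))
    c=(P-T[:3,3])@T[:3,:3]
    return np.c_[m["cx"]+m["fx"]*c[:,0]/-c[:,2], m["cy"]-m["fy"]*c[:,1]/-c[:,2]]
def ray(n,uv,z):
    m=env.camera_model(n);T=np.array(m["T"]);uv=np.atleast_2d(np.array(uv,float));z=np.broadcast_to(z,len(uv))
    d=np.c_[(uv[:,0]-m["cx"])/m["fx"],-(uv[:,1]-m["cy"])/m["fy"],-np.ones(len(uv))]@T[:3,:3].T
    return T[:3,3]+d*((z-T[2,3])/d[:,2])[:,None]
E
python3 - <<'E'
from h import *
np.set_printoptions(suppress=True,precision=1)
print(proj("top",[[0,0,0],[157,553,214]]),proj("side",[[0,0,0],[157,553,214]]))
# plate corners top z30 order: -x+y, +x+y, +x-y,-x-y
print(ray("top",[[166,328],[176,242],[398,258],[395,342]],30))
print(ray("side",[[278,422],[398,445],[421,229],[345,219]],30))
for n,box in(("top",(155,225,415,350)),("side",(260,200,440,460))):
    im=cv2.imread(f"pics/{n}0.png");x0,y0,x1,y1=box;c=im[y0:y1,x0:x1]
    k=3 if n=="top" else 2.3
    cv2.imwrite(f"pics/{n}0c.png",cv2.resize(c,None,fx=k,fy=k,interpolation=cv2.INTER_CUBIC))
E
```

```text
[[252.5 518.5]
 [-36.1 472.9]] [[633.1 376. ]
 [726.7 751.5]]
[[ 442.8  230.    30. ]
 [ 658.9  220.7   30. ]
 [ 631.  -347.7   30. ]
 [ 420.2 -338.6   30. ]]
[[ 650.8  226.9   30. ]
 [ 443.2  231.8   30. ]
 [ 416.3 -337.7   30. ]
 [ 610.5 -344.6   30. ]]
```

View pics/top0c.png

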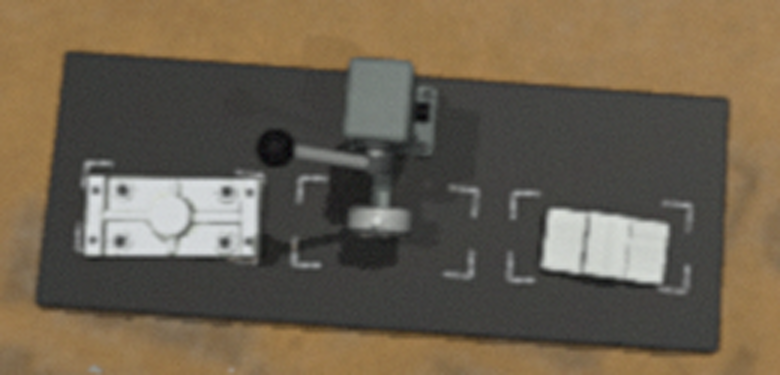

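View pics/side0c.png

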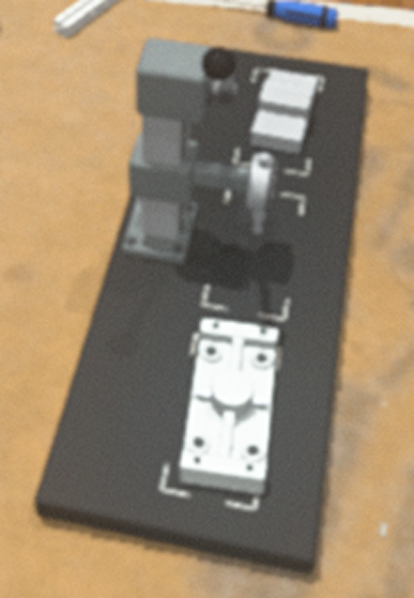

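The crops show the middle marks' outer corners at about (255,285), (314,288), (253,313) and (312,317) px in the top frame. The carrier spans (183–242, 284–311) px, with the lever leaning left towards the carrier. Next I'll refine the poses by edge fitting.

```bash
cat >> h.py <<'E'
from scipy.optimize import least_squares
def place(p,L):
    x,y,a=p;a=np.radians(a);L=np.atleast_2d(np.array(L,float))
    return np.c_[x+L[:,0]*np.cos(a)-L[:,1]*np.sin(a),y+L[:,0]*np.sin(a)+L[:,1]*np.cos(a),L[:,2]]
def edgefit(views,p0,w=4):
    """views: list (cam,gray,[(A,B,inside-bright?+1/-1)]) edges in local coords, inside = towards the local origin"""
    p=np.array(p0,float)
    for it in range(6):
        obs=[]
        for n,g,E in views:
            for A,B,sg in E:
                L=np.array(A)+(np.linspace(.08,.92,25)[:,None])*(np.array(B)-np.array(A))
                uv=proj(n,place(p,L));o=proj(n,place(p,[[0,0,A[2]]]))[0]
                d=uv[-1]-uv[0];d/=np.linalg.norm(d);nn=np.array([-d[1],d[0]])
                if nn@(o-uv.mean(0))<0:nn=-nn
                t=np.arange(-w,w+.01,.25);q=uv[:,None]+t[None,:,None]*nn
                s=cv2.remap(g,q[...,0].astype(np.float32),q[...,1].astype(np.float32),cv2.INTER_LINEAR)
                s=cv2.GaussianBlur(s,(9,1),0);G=np.gradient(s,axis=1)*sg;k=G.argmax(1);ok=G.max(1)>1.2
                for i in np.where(ok)[0]: obs.append((n,L[i],uv[i]+t[k[i]]*nn,nn))
        def f(p):
            r=[]
            for n in set(o[0] for o in obs):
                O=[o for o in obs if o[0]==n];P=proj(n,place(p,[o[1] for o in O]))
                r.append(np.sum((P-[o[2] for o in O])*[o[3] for o in O],axis=1))
            return np.concatenate(r)
        s=least_squares(f,p,loss="soft_l1",f_scale=.5);p=s.x;w=max(2,w-.5)
    return p,len(obs),np.median(abs(f(p)))
def rect(x0,x1,y0,y1,z,sg):
    c=[(x0,y0,z),(x1,y0,z),(x1,y1,z),(x0,y1,z)];return [(c[i],c[(i+1)%4],sg) for i in range(4)]
plate=rect(-85,130,-285,285,30,-1)
def car(zyp,zyn,zxn,zxp): # heights of the silhouette edges at +y,-y,-x,+x
    return [((-32,70,zyp),(32,70,zyp),1),((-32,-70,zyn),(32,-70,zyn),1),((-32,-56,zxn),(-32,56,zxn),1),((32,-56,zxp),(32,56,zxp),1)]
def rel(c,p):
    a=np.radians(c[2]);d=p[:2]-c[:2];return np.array([d@[np.cos(a),np.sin(a)],d@[-np.sin(a),np.cos(a)],p[2]-c[2]])
def gray(n): return cv2.cvtColor(env.grab_frame(n),cv2.COLOR_BGR2GRAY).astype(np.float32)
E
python3 - <<'E'
from h import *
np.set_printoptions(suppress=True,precision=2)
g={n:cv2.imread(f"pics/{n}0.png",0).astype(np.float32) for n in("top","side")}
C={}
for vs in(("top",),("side",),("top","side")):
    c,k,r=edgefit([(n,g[n],plate) for n in vs],[522,-55,-2.5],6);C[vs]=c;print("plate",vs,c,k,r)
m=ray("top",np.array([[300,180],[478,190],[294,265],[472,277]])/3+[155,225],30);print("marks",[rel(C[("top",)],np.r_[q[:2],0])[:2] for q in m])
ctop=car(54,30,30,42);cside=car(30,54,30,42)
p0=[530,123,-2]
for vs in(("top",),("side",),("top","side")):
    p,k,r=edgefit([(n,g[n],ctop if n=="top" else cside) for n in vs],p0,6);print("car",vs,p,k,r,rel(C[vs],p))
# knob, assume lever angle t
c=C[("top","side")]
kt=proj("top",place(c,[[36,98*np.sin(np.radians(40)-t),222+98*np.cos(np.radians(40)-t)] for t in(0,.1,.2)]));print(kt)
# fitted knob blob
print(np.array([275,147])/3+[155,225])
E
```

```text
plate ('top',) [516.02 -57.28  -2.78] 97 0.2713522749170778
plate ('side',) [515.58 -42.33  -2.77] 93 0.5296424667793785
plate ('top', 'side') [515.58 -56.16  -2.67] 184 0.4975410378080071
marks [array([34.31, 73.81]), array([ 36.51, -76.12]), array([-36.38,  72.31]), array([-35.93, -76.23])]
car ('top',) [521.86 118.14   0.66] 100 0.34774257293118427 [ -2.68 175.49   3.44]
car ('side',) [520.69 114.88   0.4 ] 100 0.2568927790227278 [ -2.5  157.28   3.17]
car ('top', 'side') [521.14 115.91   0.44] 200 0.37024223430265035 [ -2.46 172.14   3.11]
[[244.84 274.91]
 [248.42 274.9 ]
 [252.38 274.95]]
[246.67 274.  ]
```

The rows are not in the units I measure in: shifts go in shares of 50 mm and turns go in units of 2 degrees. I convert before sending: -9 mm is -0.18, 8.5 degrees is 4.25.

```bash
python3 drive.py '[[0, 0, -0.18, 0, 0, 4.25], [0, 0, -0.18, 0, 0, 4.25], [0, 0, -0.18, 0, 0, 4.25], [0, 0, -0.18, 0, 0, 4.25], [0, 0, -0.18, 0, 0, 4.25], [0, 0, -0.18, 0, 0, 4.25], [0, 0, -0.18, 0, 0, 4.25], [0, 0, -0.18, 0, 0, 4.25]]' 0 20; python3 drive.py '[[0, 0, 0, 0, 0, 4.25], [0, 0, 0, 0, 0, 0], [0, 0, 0, 0, 0, 0]]'
```

```text
time_s: 0.9
ee_pos: [157.6, 552.7, 285.8]
ee_rot: [-180.0, 0.1, 95.7]
force: [-0.2, -0.4, 0.1]
gripper_width: 29.9
gripper_force: 0.0
time_s: 1.2
ee_pos: [157.6, 552.7, 285.4]
ee_rot: [-180.0, 0.1, 87.8]
force: [-0.0, -0.1, -0.2]
gripper_width: 5.9
gripper_force: 0.0
```

Converted, -34 mm is -0.68, 30 mm is 0.6.

```bash
python3 drive.py '[[-0.68, 0.6, 0, 0, 0, 0], [-0.68, 0.6, 0, 0, 0, 0], [-0.68, 0.6, 0, 0, 0, 0], [-0.68, 0.6, 0, 0, 0, 0], [-0.68, 0.6, 0, 0, 0, 0], [-0.68, 0.6, 0, 0, 0, 0], [-0.68, 0.6, 0, 0, 0, 0], [-0.68, 0.6, 0, 0, 0, 0]]'; python3 drive.py '[[-0.68, 0.6, 0, 0, 0, 0], [-0.68, 0.6, 0, 0, 0, 0], [-0.68, 0.6, 0, 0, 0, 0], [-0.68, 0.6, 0, 0, 0, 0], [-0.68, 0.6, 0, 0, 0, 0], [-0.68, 0.6, 0, 0, 0, 0], [0, 0, 0, 0, 0, 0], [0, 0, 0, 0, 0, 0]]'; python3 - <<'E'
from h import *
cv2.imwrite("pics/t1.png",env.grab_frame("top")[190:340,150:410].repeat(3,0).repeat(3,1))
E
```

```text
time_s: 2.0
ee_pos: [386.7, 269.4, 285.7]
ee_rot: [-180.0, 0.0, 87.7]
force: [0.3, 0.4, -0.0]
gripper_width: 0.7
gripper_force: 0.0
time_s: 2.8
ee_pos: [557.2, 59.0, 285.1]
ee_rot: [-179.9, -0.0, 87.6]
force: [-0.1, -0.1, -0.2]
gripper_width: 0.4
gripper_force: 0.0
```

View pics/t1.png

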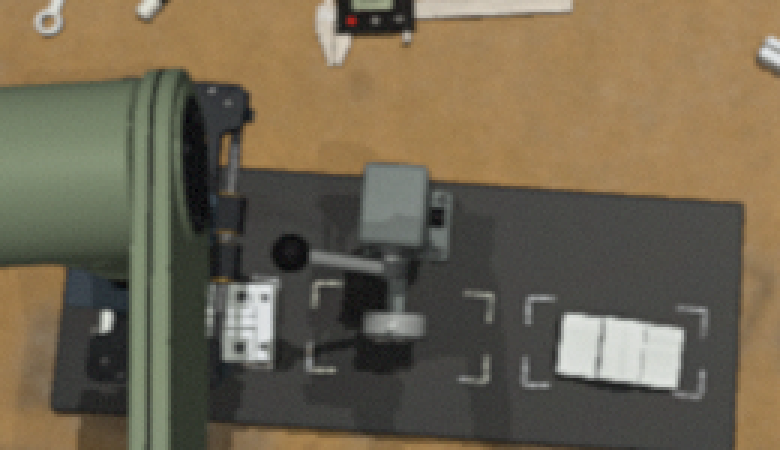

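The knob is at crop (290,253) and the finger is on its left at about (228,250), at the same x. I'm pushing to −y.

Converted, -15 mm is -0.3.

```bash
python3 drive.py '[[-0.3, 0, 0, 0, 0, 0], [-0.3, 0, 0, 0, 0, 0], [-0.3, 0, 0, 0, 0, 0], [-0.3, 0, 0, 0, 0, 0], [-0.3, 0, 0, 0, 0, 0], [-0.3, 0, 0, 0, 0, 0], [-0.3, 0, 0, 0, 0, 0], [-0.3, 0, 0, 0, 0, 0]]'; python3 drive.py '[[-0.16, 0, 0, 0, 0, 0], [-0.16, 0, 0, 0, 0, 0], [-0.16, 0, 0, 0, 0, 0], [-0.1, 0, 0, 0, 0, 0], [0, 0, 0, 0, 0, 0]]'
```

```text
time_s: 3.65
ee_pos: [551.8, -61.0, 285.6]
ee_rot: [-180.0, -0.1, 87.6]
force: [1.2, 5.5, -2.6]
gripper_width: 0.4
gripper_force: 2.3
time_s: 4.15
ee_pos: [550.8, -90.3, 286.0]
ee_rot: [-180.0, 0.1, 87.5]
force: [-0.7, 1.5, 0.1]
gripper_width: 0.3
gripper_force: 0.7
```

```bash
python3 drive.py '[[-0.06, 0, 0, 0, 0, 0], [-0.04, 0, 0, 0, 0, 0], [0, 0, 0, 0, 0, 0]]'; python3 drive.py '[[-0.06, 0, 0, 0, 0, 0], [0, 0, 0, 0, 0, 0]]'
```

```text
time_s: 4.45
ee_pos: [550.7, -93.2, 286.0]
ee_rot: [-180.0, -0.1, 87.6]
force: [-0.2, 5.9, -0.2]
gripper_width: 0.4
gripper_force: 2.7
time_s: 4.65
ee_pos: [550.7, -93.5, 286.0]
ee_rot: [-180.0, -0.4, 87.6]
force: [-0.0, 12.8, 0.0]
gripper_width: 0.3
gripper_force: 5.6
```

The lever is at its stop: force rose to 13 N with no motion, at the predicted position. Now I'm moving behind the carrier's +y face.

Converted, 40 mm is 0.8, -6 mm is -0.12.

```bash
python3 drive.py '[[0.8, 0, 0, 0, 0, 0], [0.8, -0.1, 0, 0, 0, 0], [0.8, -0.1, 0, 0, 0, 0], [0.8, -0.1, 0, 0, 0, 0], [0.8, -0.1, 0, 0, 0, 0], [0.8, -0.12, 0, 0, 0, 0], [0.8, -0.12, 0, 0, 0, 0], [0.8, -0.12, 0, 0, 0, 0]]' 30 20; python3 drive.py '[[0, 0, 0.8, 0, 0, 0], [0, 0, 0.8, 0, 0, 0], [0, 0, 0.8, 0, 0, 0], [0, 0, 0.8, 0, 0, 0], [0, 0, 0.8, 0, 0, 0], [0, 0, 0.4, 0, 0, 0], [0, 0, 0, 0, 0, 0], [0, 0, 0, 0, 0, 0]]'; python3 - <<'E'
from h import *
a=env.grab_frame("top")[210:350,140:330];b=env.grab_frame("side")[190:450,240:450]
a=cv2.resize(a,(380,280),interpolation=cv2.INTER_CUBIC);b=cv2.resize(b,(420,520),interpolation=cv2.INTER_CUBIC)
o=np.zeros((520,800,3),np.uint8);o[:280,:380]=a;o[:,380:]=b;cv2.imwrite("pics/t2.png",o)
E
```

```text
time_s: 5.45
ee_pos: [526.5, 224.7, 286.2]
ee_rot: [179.9, 0.1, 87.6]
force: [0.2, -0.1, -0.4]
gripper_width: 30.0
gripper_force: 0.0
time_s: 6.25
ee_pos: [527.1, 223.9, 66.5]
ee_rot: [179.9, 0.0, 87.6]
force: [-0.3, 0.1, 0.8]
gripper_width: 30.0
gripper_force: 0.0
```

View pics/t2.png

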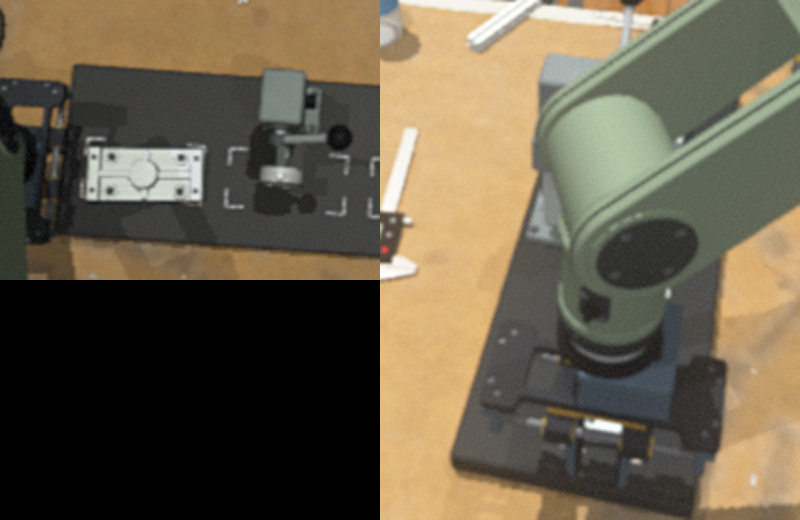

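The raised lever's knob is at (340,137) in the picture, so it is over to −y. The fingers at (58,190) are clear to the left of the carrier's face at column 85. I'm lowering and starting the push.

```bash
python3 drive.py '[[0, 0, 0.3, 0, 0, 0.15], [0, 0, 0.3, 0, 0, 0], [-0.1, 0, 0, 0, 0, 0], [-0.1, 0, 0, 0, 0, 0], [-0.1, 0, 0, 0, 0, 0], [-0.1, 0, 0, 0, 0, 0], [-0.1, 0, 0, 0, 0, 0], [-0.1, 0, 0, 0, 0, 0]]'; python3 drive.py '[[-0.16, 0, 0, 0, 0, 0], [-0.16, 0, 0, 0, 0, 0], [-0.16, 0, 0, 0, 0, 0], [-0.16, 0, 0, 0, 0, 0], [-0.16, 0, 0, 0, 0, 0], [-0.16, 0, 0, 0, 0, 0], [-0.16, 0, 0, 0, 0, 0], [-0.16, 0, 0, 0, 0, 0]]'; python3 drive.py '[[-0.16, 0, 0, 0, 0, 0], [-0.16, 0, 0, 0, 0, 0], [-0.12, 0, 0, 0, 0, 0], [-0.08, 0, 0, 0, 0, 0], [-0.04, 0, 0, 0, 0, 0], [0, 0, 0, 0, 0, 0]]'; cat > look.py <<'E'
from h import *
import sys
np.set_printoptions(suppress=True,precision=2)
C=np.array([516,-57.6,-2.78])
g={n:gray(n) for n in("top","side")}
p0=np.array(eval(sys.argv[1]),float);p0=np.r_[place(C,[p0[0],p0[1],0])[0][:2],C[2]+p0[2]]
for n,E in(("top",car(54,30,30,42)),("side",car(30,54,30,42))):
    try: p,k,r=edgefit([(n,g[n],E)],p0,5);print(n,p,k,r,"rel",rel(C,p))
    except Exception as e: print(n,e)
if len(sys.argv)>2:
    a=g["top"][230:340,150:350];cv2.imwrite("pics/"+sys.argv[2],cv2.resize(a,(800,440),interpolation=cv2.INTER_CUBIC))
E
python3 look.py '[-2,67,0]' t3.png
```

```text
time_s: 7.15
ee_pos: [526.3, 194.9, 37.1]
ee_rot: [179.8, -0.2, 87.3]
force: [1.4, 3.9, 4.2]
gripper_width: 29.9
gripper_force: 2.5
time_s: 7.95
ee_pos: [522.5, 131.0, 37.0]
ee_rot: [179.9, -0.1, 87.2]
force: [1.0, 6.8, 4.2]
gripper_width: 30.3
gripper_force: 3.1
time_s: 8.55
ee_pos: [520.9, 102.6, 36.6]
ee_rot: [179.9, -0.1, 87.2]
force: [1.1, 2.8, 3.7]
gripper_width: 30.1
gripper_force: 2.2
top [512.07   9.54  -3.19] 98 0.24721748841668387 rel [-7.18 66.87 -0.41]
side [515.49  14.53  -1.25] 36 0.3271205082488478 rel [-4.01 72.02  1.53][ WARN:0@6.009] global loadsave.cpp:1063 imwrite_ Unsupported depth image for selected encoder is fallbacked to CV_8U.
```

View pics/t3.png

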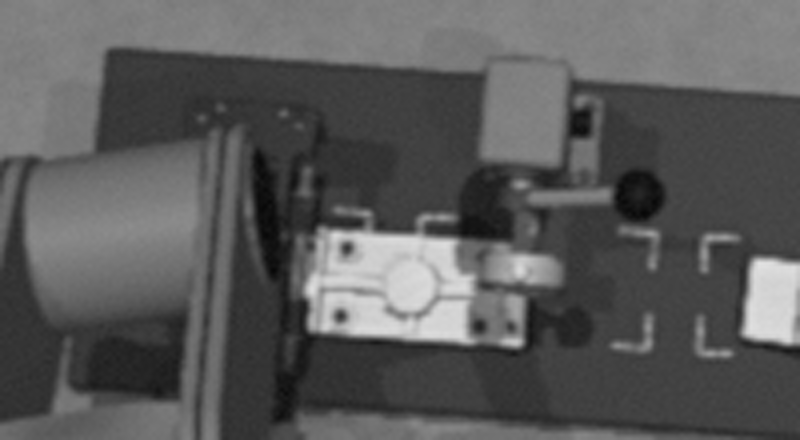

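The carrier is now flat against the fingers at about (−7, 67, −0.4°) relative to the place. The knob is on the right at (638,195) and the dial is clear above. I'm continuing with a slight slant towards +x.

```bash
python3 drive.py '[[-0.08, 0.01, 0, 0, 0, 0], [-0.12, 0.016, 0, 0, 0, 0], [-0.12, 0.016, 0, 0, 0, 0], [-0.12, 0.016, 0, 0, 0, 0], [-0.12, 0.016, 0, 0, 0, 0], [-0.08, 0.01, 0, 0, 0, 0], [-0.04, 0, 0, 0, 0, 0], [0, 0, 0, 0, 0, 0]]'; python3 look.py '[-3,33,0]' 2>/dev/null
```

```text
time_s: 9.45
ee_pos: [522.6, 68.1, 36.0]
ee_rot: [-180.0, -0.0, 87.3]
force: [-0.3, 3.8, 3.5]
gripper_width: 30.1
gripper_force: 2.1
top [514.24 -17.54  -2.59] 90 0.20327990494010695 rel [-3.7  39.93  0.19]
side [517.86 -19.82  -1.95] 38 0.2681744646805123 rel [ 0.03 37.82  0.83]
```

```bash
python3 - <<'E'
from h import *
a=env.grab_frame("top")[240:330,200:340];b=env.grab_frame("side")[230:370,300:420]
o=np.zeros((600,800,3),np.uint8)
a=cv2.resize(a,(466,300),interpolation=cv2.INTER_CUBIC);b=cv2.resize(b,(330,385),interpolation=cv2.INTER_CUBIC)
o[:300,:466]=a;o[:385,470:]=b;cv2.imwrite("pics/t4.png",o[:390])
E
```

```text
(no output)
```

View pics/t4.png

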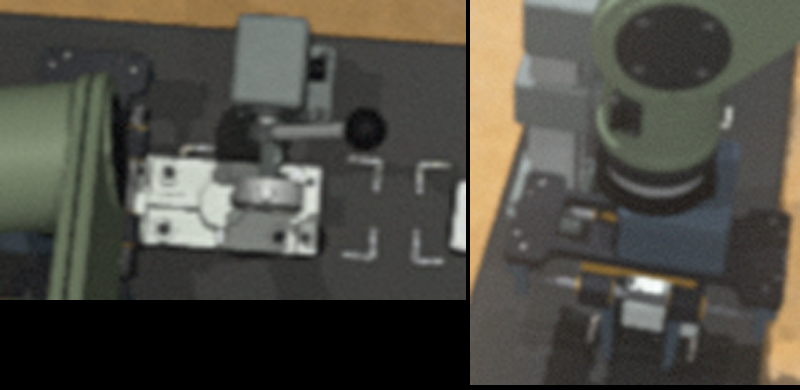

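The top view shows the fingers touching the carrier's left face at col 145. The carrier's right end is at col 320 and the right-hand marks are at col 378, leaving about 41 mm to go and about 3.7 mm towards +x.

Converted, -4 mm is -0.08, -3 mm is -0.06.

```bash
python3 drive.py '[[-0.06, 0.008, 0, 0, 0, 0], [-0.12, 0.012, 0, 0, 0, 0], [-0.12, 0.012, 0, 0, 0, 0], [-0.12, 0.012, 0, 0, 0, 0], [-0.12, 0.012, 0, 0, 0, 0], [-0.08, 0.01, 0, 0, 0, 0], [-0.06, 0.006, 0, 0, 0, 0], [0, 0, 0, 0, 0, 0]]'; python3 look.py '[0,5,0]' 2>/dev/null
```

```text
time_s: 10.45
ee_pos: [524.6, 33.7, 35.8]
ee_rot: [-179.9, 0.0, 87.3]
force: [0.0, 2.7, 2.1]
gripper_width: 30.1
gripper_force: 1.4
top [515.88 -55.72  -2.91] 94 0.5922939296602022 rel [-0.21  1.87 -0.13]
side [517.62 -48.54   5.62] 75 1.6522746370457042 rel [1.18 9.12 8.4 ]
```

Converted, 40 mm is 0.8, 20 mm is 0.4.

```bash
python3 drive.py '[[0.4, 0, 0, 0, 0, 0], [0.8, 0, 0, 0, 0, 0], [0.8, 0, 0, 0, 0, 0], [0, 0, 0, 0, 0, 0], [0, 0, 0, 0, 0, 0]]'; python3 look.py '[0,5,0]' 2>/dev/null; python3 - <<'E'
from h import *
a=env.grab_frame("top")[260:335,235:335]
cv2.imwrite("pics/t5.png",cv2.resize(a,(800,600),interpolation=cv2.INTER_CUBIC))
E
```

```text
time_s: 11.05
ee_pos: [529.1, 133.7, 35.3]
ee_rot: [-179.9, 0.1, 87.4]
force: [-0.4, -0.5, -0.6]
gripper_width: 30.2
gripper_force: 0.0
top [516.16 -52.51  -2.61] 98 0.013572594706424211 rel [-0.09  5.09  0.17]
side [515.33 -59.87  -3.05] 39 0.4805862005240927 rel [-0.56 -2.3  -0.27]
```

View pics/t5.png

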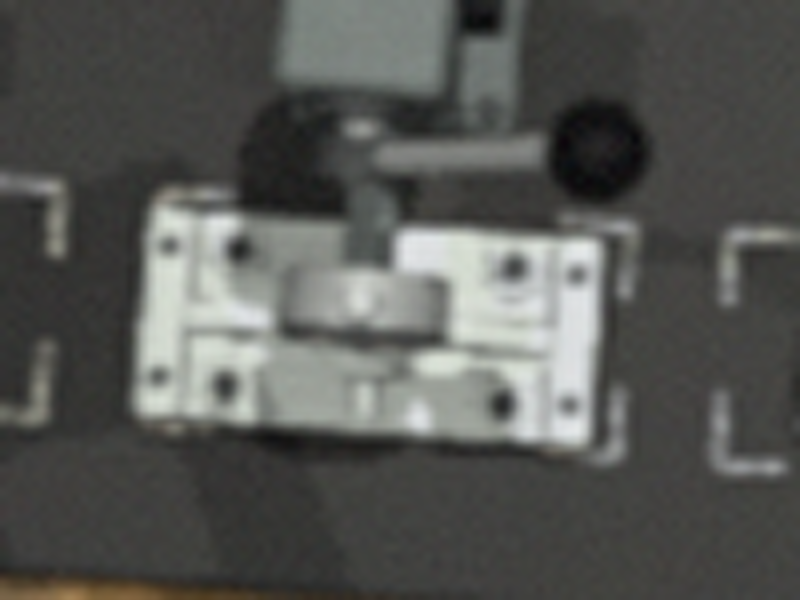

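A clean view: the end gap to the right marks is about 10 mm (it should be 4), the carrier is centred in x, and yaw is within 0.2°. I need 6 mm more.

Converted, -40 mm is -0.8, -2 mm is -0.04.

```bash
python3 drive.py '[[-0.8, 0, 0, 0, 0, 0], [-0.8, 0, 0, 0, 0, 0], [-0.3, 0, 0, 0, 0, 0], [-0.04, 0, 0, 0, 0, 0], [-0.04, 0, 0, 0, 0, 0], [-0.04, 0, 0, 0, 0, 0], [-0.04, 0, 0, 0, 0, 0], [-0.04, 0, 0, 0, 0, 0]]'; python3 drive.py '[[-0.02, 0, 0, 0, 0, 0], [0, 0, 0, 0, 0, 0], [0, 0, 0, 0, 0, 0]]'
```

```text
time_s: 12.0
ee_pos: [524.9, 30.2, 36.0]
ee_rot: [180.0, -0.1, 87.3]
force: [0.2, 3.6, -0.4]
gripper_width: 30.0
gripper_force: 1.7
time_s: 12.3
ee_pos: [524.8, 28.3, 36.0]
ee_rot: [180.0, -0.0, 87.3]
force: [0.1, 3.0, 0.6]
gripper_width: 30.2
gripper_force: 1.7
```

Converted, 40 mm is 0.8, -1 mm is -0.02.

```bash
python3 drive.py '[[-0.02, 0, 0, 0, 0, 0], [0, 0, 0, 0, 0, 0], [0.4, 0, 0, 0, 0, 0], [0.8, 0, 0, 0, 0, 0], [0.8, 0, 0, 0, 0, 0], [0, 0, -0.6, 0, 0, 0], [0, 0, 0, 0, 0, 0]]'; python3 look.py '[0,0,0]' t6.png 2>/dev/null
```

```text
time_s: 13.0
ee_pos: [531.5, 127.7, 68.5]
ee_rot: [179.7, -0.0, 87.4]
force: [0.0, -0.5, 0.2]
gripper_width: 30.3
gripper_force: 0.0
top [515.87 -59.83  -2.52] 99 0.21138270075839302 rel [-0.02 -2.23  0.26]
side [514.64 -62.19  10.4 ] 39 0.6060018264206606 rel [-1.14 -4.65 13.18]
```

View pics/t6.png

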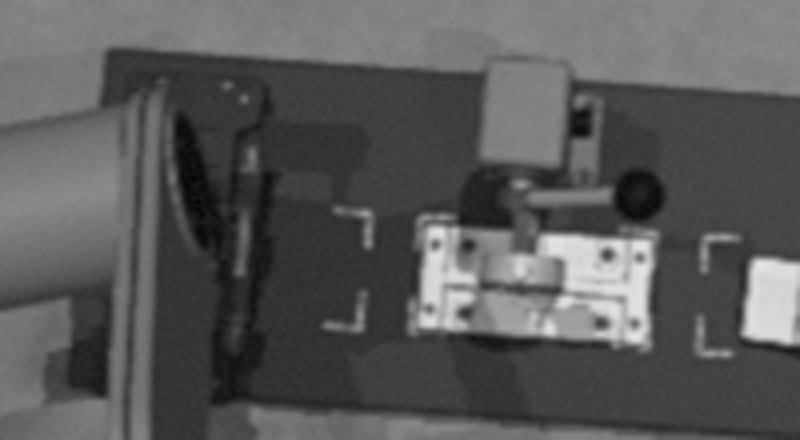

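The carrier sits inside the middle marks, with ends at cols 418 and 650. A numeric cross-check: mark lines from the first image against the carrier's end edges now, away from the marks.

```bash
python3 - <<'E'
from h import *
np.set_printoptions(suppress=True,precision=2)
C=np.array([516,-57.6,-2.78]);t=np.arange(-14,14,.2)
g0=cv2.imread("pics/top0.png",0).astype(np.float32);g1=gray("top")
def prof(g,L):
    uv=proj("top",place(C,L)).astype(np.float32);return cv2.remap(g,uv[None,:,0],uv[None,:,1],cv2.INTER_CUBIC)[0]
def line(g,f,c,ss):return np.mean([prof(g,[f(s,c+k) for k in t]) for s in ss],0)
fy=lambda z:(lambda s,y:(s,y,z)); fx=lambda z:(lambda s,x:(x,s,z))
def cen(p,m):
    w=np.clip(p-np.percentile(p,40)-8,0,None);w=w*(abs(t-t[w.argmax()])<4);return m+(w*t).sum()/w.sum()
R=[np.arange(24,32),np.arange(-31,-23)]
for m in(73,-73): print("mark y",m,[cen(line(g0,fy(30),m,r),m) for r in R])
R=[np.arange(58,70),np.arange(-69,-58)]
for m in(35,-35): print("mark x",m,[cen(line(g0,fx(30),m,r),m) for r in R])
def edge(z,f,m,ss):
    p=cv2.GaussianBlur(line(g1,f(z),m,ss)[None],(9,1),0)[0];G=abs(np.gradient(p));G=G*(abs(t)<9);return m+t[G.argmax()]
for ss in(np.arange(-16,-4),np.arange(4,16)): print("ends",edge(54,fy,70,ss),edge(30,fy,-70,ss))
for ss in(np.arange(-54,-36),np.arange(36,54)): print("sides +x,-x",edge(42,fx,32,ss),edge(30,fx,-32,ss))
E
```

```text
mark y 73 [np.float64(74.57642414469797), np.float64(74.35930728329178)]
mark y -73 [np.float64(-73.30711928735832), np.float64(-73.36845737430934)]
mark x 35 [np.float64(37.867180301169014), np.float64(37.18608020147822)]
mark x -35 [np.float64(-34.64787853758508), np.float64(-34.2719116057508)]
ends 67.59999999999997 -73.00000000000004
ends 68.99999999999996 -72.00000000000004
sides +x,-x 31.59999999999995 -30.400000000000055
sides +x,-x 32.59999999999995 -31.60000000000005
```

Carrier centre against the marks: about −2 mm in y by camera, −0.6 mm by the arm's own geometry and −1 mm in x. That is inside the 4 mm margin and square, so now I'll do the lever.

Converted, -34 mm is -0.68, -38 mm is -0.76.

```bash
python3 drive.py '[[0, 0, -0.68, 0, 0, 0], [0, 0, -0.68, 0, 0, 0], [0, 0, -0.68, 0, 0, 0], [0, 0, -0.68, 0, 0, 0], [0, 0, -0.68, 0, 0, 0], [0, 0, -0.68, 0, 0, 0], [0, 0, -0.68, 0, 0, 0], [0, 0, -0.76, 0, 0, 0]]' 0 20; python3 drive.py '[[0, 0, 0, 0, 0, 0], [-0.74, 0.08, 0, 0, 0, 0], [-0.74, 0.08, 0, 0, 0, 0], [-0.74, 0.08, 0, 0, 0, 0], [-0.74, 0.08, 0, 0, 0, 0], [-0.74, 0.08, 0, 0, 0, 0], [-0.74, 0.06, 0, 0, 0, 0], [-0.74, 0.06, 0, 0, 0, 0]]'; python3 drive.py '[[-0.8, 0.06, 0, 0, 0, 0], [0, 0, 0, 0, 0, 0], [0, 0, 0, 0, 0, 0]]'
```

```text
time_s: 13.95
ee_pos: [528.7, 125.6, 341.6]
ee_rot: [-179.8, 0.1, 87.2]
force: [1.2, 0.5, -0.3]
gripper_width: 0.6
gripper_force: 0.0
time_s: 14.75
ee_pos: [542.1, -135.4, 339.9]
ee_rot: [-179.8, -0.0, 87.2]
force: [0.2, 0.0, 0.4]
gripper_width: 0.2
gripper_force: 0.0
time_s: 15.05
ee_pos: [543.4, -174.2, 340.0]
ee_rot: [-179.8, -0.1, 87.1]
force: [0.1, 1.1, 0.0]
gripper_width: 0.2
gripper_force: 0.0
```

```bash
python3 drive.py '[[0, 0.06, 0.54, 0, 0, 0], [0, 0, 0.54, 0, 0, 0], [0.2, 0, 0, 0, 0, 0], [0.24, 0, 0, 0, 0, 0], [0.24, 0, 0, 0, 0, 0], [0.24, 0, 0, 0, 0, 0], [0.24, 0, 0, 0, 0, 0], [0.24, 0, 0, 0, 0, 0]]'; python3 drive.py '[[0.24, 0, 0, 0, 0, 0], [0.24, 0, 0, 0, 0, 0], [0.24, 0, 0, 0, 0, 0], [0.24, 0, 0, 0, 0, 0], [0.2, 0, 0, 0, 0, 0], [0.16, 0, 0, 0, 0, 0], [0.1, 0, 0, 0, 0, 0], [0, 0, 0, 0, 0, 0]]'
```

```text
time_s: 15.85
ee_pos: [550.8, -102.0, 289.2]
ee_rot: [179.9, 0.0, 87.3]
force: [0.1, -2.0, 1.6]
gripper_width: 0.3
gripper_force: 1.0
time_s: 16.65
ee_pos: [553.9, -31.5, 288.0]
ee_rot: [180.0, -0.1, 87.3]
force: [0.4, 0.1, 0.5]
gripper_width: 0.4
gripper_force: 0.1
```

Converted, 3 mm is 0.06.

```bash
python3 drive.py '[[0.06, 0, 0, 0, 0, 0], [0.06, 0, 0, 0, 0, 0], [0, 0, 0, 0, 0, 0]]'
```

```text
time_s: 16.95
ee_pos: [554.0, -26.6, 287.6]
ee_rot: [-180.0, 0.0, 87.3]
force: [-0.8, -2.4, -0.9]
gripper_width: 0.6
gripper_force: 1.1
```

```bash
python3 drive.py '[[0.06, 0, 0, 0, 0, 0], [0, 0, 0, 0, 0, 0], [0, 0, 0, 0, 0, 0]]'; python3 drive.py '[[0.06, 0, 0, 0, 0, 0], [0, 0, 0, 0, 0, 0], [0, 0, 0, 0, 0, 0]]'
```

```text
time_s: 17.25
ee_pos: [554.0, -25.8, 287.6]
ee_rot: [-180.0, 0.3, 87.2]
force: [0.3, -7.9, -1.9]
gripper_width: 0.4
gripper_force: 3.8
time_s: 17.55
ee_pos: [554.0, -25.5, 287.7]
ee_rot: [-180.0, 0.6, 87.2]
force: [-0.4, -14.0, -2.1]
gripper_width: 0.3
gripper_force: 7.0
```

The rows are not in the units I measure in: shifts go in shares of 50 mm and turns go in units of 2 degrees. I convert before sending: -20 mm is -0.4, -40 mm is -0.8.

```bash
python3 drive.py '[[-0.4, 0, 0, 0, 0, 0], [-0.8, 0, 0, 0, 0, 0], [-0.8, 0, 0, 0, 0, 0], [-0.8, 0, -0.6, 0, 0, 0], [-0.8, 0, -0.6, 0, 0, 0], [-0.8, 0, 0, 0, 0, 0], [0, 0, 0, 0, 0, 0], [0, 0, 0, 0, 0, 0]]'; python3 look.py '[0,-1,0]' t7.png 2>/dev/null; python3 - <<'E'
from h import *
C=np.array([516,-57.6,-2.78]);g=gray("top")
print(proj("top",place(C,[[36,98*np.sin(np.radians(40)-t),222+98*np.cos(np.radians(40)-t)] for t in(0,.1)])))
y,x=np.where(g[255:295,230:262]<24);print(x.mean()+230,y.mean()+255,len(x),env.state()["time_s"],g.min())
E
```

```text
time_s: 18.35
ee_pos: [544.0, -240.2, 347.5]
ee_rot: [-180.0, -0.1, 87.2]
force: [-0.1, 0.1, -0.4]
gripper_width: 0.5
gripper_force: 0.0
top [515.83 -59.74  -2.61] 99 0.2281362274768815 rel [-0.06 -2.15  0.17]
side [514.95 -61.97  -3.33] 96 0.2313019616373269 rel [-0.83 -4.42 -0.55]
[[245.6206213  274.65495916]
 [249.20892346 274.65273715]]
245.34246575342465 274.26027397260276 73 18.5 0.0
```

```bash
python3 - <<'E'
from h import *
np.set_printoptions(suppress=True,precision=2)
C=np.array([516,-57.6,-2.78]);t=np.arange(-14,14,.2)
g0=cv2.imread("pics/side0.png",0).astype(np.float32)
def line(f,c,ss):
    r=[]
    for s in ss:
        uv=proj("side",place(C,[f(s,c+k) for k in t])).astype(np.float32);r.append(cv2.remap(g0,uv[None,:,0],uv[None,:,1],cv2.INTER_CUBIC)[0])
    return np.mean(r,0)
def cen(p,m):
    w=np.clip(p-np.percentile(p,40)-8,0,None);w=w*(abs(t-t[w.argmax()])<4);return m+(w*t).sum()/w.sum(), w.max()
for m in(73,-73):
    for r in(np.arange(24,32),np.arange(-31,-23)): print("y",m,cen(line(lambda s,y:(s,y,30),m-2,r),m-2))
for m in(35,-35):
    for r in(np.arange(58,68),np.arange(-69,-58)): print("x",m,cen(line(lambda s,x:(x,s,30),m,r),m))
E
```

```text
y 73 (np.float64(73.07184766771847), np.float32(73.91125))
y 73 (np.float64(83.95922071633332), np.float32(85.32219))
y -73 (np.float64(-87.45853800258297), np.float32(16.85292))
y -73 (np.float64(-74.93017279618067), np.float32(54.897774))
x 35 (np.float64(36.90064925255977), np.float32(83.78307))
x 35 (np.float64(37.015973532618915), np.float32(81.54918))
x -35 (np.float64(-34.97290577980631), np.float32(88.25492))
x -35 (np.float64(-34.83652123999084), np.float32(80.61166))
```

```bash
python3 -c "
from workcell import env
print(env.job_done())"
```

```text
the job is handed in; nothing more can be done
None
```

The job is handed in: the lever was raised to its stop, the carrier slid into the middle marks, and the lever swung fully back so the probe should rest on the boss (contact not viewed close up). My estimates put the carrier 1–3.5 mm off centre along y and up to 2 mm in x (margin 4 mm), square within about 0.5°. The robot never went near the master, caliper or screwdriver.

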